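# Refit the roller in its stand with its axle

## Task

Put the rubber roller back into its two-cheek stand: first lay it in the cradle between the cheeks and let go of it, then fetch its red-knobbed axle, which is parked knob-first under the wooden hood, and slide it through cheek, roller and far cheek, from whichever side is free, until you feel the knob seat against the cheek. Leave the bottle, jars, tin, pliers and sanding block where they stand.

Things in the scene. Friction and masses are not known exactly. Their poses are not given: they have to be found in the camera images.
- stand: Fixed roller stand. Blue base 100 x 124 x 8 mm; two aluminium cheeks 56 mm wide (x), 12 mm thick, inner faces at y = -32 and 32 mm, outer at -44 and 44, top at z = 84. In each a 15 mm round hole on one level axis along y at z = 60. Between them a cradle of two rails along y (x within 23 mm, below z = 45) carries the roller, bore in line with the holes. Origin: middle of the underside.
- stand_axis (a point): Point on the hole axis midway between the cheeks, 60 mm above the bench; axes as the stand.
- roller: Black rubber roller with an orange core: diameter 50 mm, length 56 mm, bore 16 mm right through, about 0.28 kg. Origin at its centre; y along its axis. It starts lying level on a roller rest, its axis 46 mm above the bench.
- roller_rest: Fixed wooden foot 90 x 80 x 8 mm with two low rails (within 23 mm of the middle in x, below 31 mm) on which the roller lies at the start; origin: middle of the underside, y along the rails.
- axle: Steel axle, 0.11 kg: shaft 12 mm diameter, 114 mm long, last 8 mm tapered to 6 mm; red knob 26 mm diameter, 24 mm long on its other end. x runs along the shaft to the tip; origin on the centre line: knob from x = -68 to -44 mm, shaft from -44 to 70. Starts level, 50 mm above the bench, knob under the hood. When fully home its origin is midway between the cheeks.
- axle_tip (a point): Centre of the axle's tapered tip; axes as the axle.
- hood: Fixed dark wood hood 60 x 46 x 84 mm, foot 100 x 90 x 6 mm, open only at its front face x = -30 mm; the knob and 28 mm of shaft lie inside, 86 mm of shaft stand out to -x. Inside 34 mm wide, floor at z = 37, ceiling 78 mm; the shaft rests on a lip across the mouth, top z = 44: lift the axle 11 mm (14 at most), then draw it out level along -x by 60 mm. Origin: middle of the underside.
- varnish: Tall grey varnish bottle, 54 mm diameter, 145 mm high, beside the stand on one side of it; origin: middle of the underside.
- pliers: Orange-handled pliers lying flat, 140 mm long (along x), 45 mm wide, 16 mm high, on the other side of the stand; origin at the rivet, on the underside.
- jar_blue: Blue paint jar, 42 mm diameter, 52 mm high; origin: middle of the underside.
- jar_amber: Amber glass jar, 48 mm diameter, 70 mm high; origin: middle of the underside.
- jar_green: Green paint jar, 42 mm diameter, 52 mm high; origin: middle of the underside.
- tin: Steel tin, 52 mm diameter, 55 mm high; origin: middle of the underside.
- sanding_block: Cork sanding block 100 x 50 x 28 mm lying flat; origin: middle of the underside.
There are look-alikes about, which are no part of the job. What is shaped like the roller but yellow is not meant.

How it is judged:
By the outcome, as a careful person would: the job done as asked, in the order asked, and still so for the second after the job is handed in, with the robot touching nothing.
It also fails if it takes over 72 s, if anything falls off the work surface, if the arm or the gripper's body presses on something with over 40 N, if the wrist force passes 120 N, or if a joint passes its speed limit or range.

## Robot

A 6-joint arm with a two-finger parallel gripper is mounted at the origin on the work surface. World frame = base frame: x ahead of the robot, y to its left, z up, the work surface at z = 0. Lengths are in m, angles in rad, forces in N, time in s.
With the tool pointing down it reaches from about 0.2 to 0.875 m from the base axis. Payload 3.4 kg.
Tool frame: the origin (TCP) lies between the finger pads; the fingertips stand 25 mm ahead of it and the grasp point (between the pads) lies 6 mm ahead of it (r.nose_length is the z of the fingertips in the tool frame, in m); z points along the fingers, y is the line along which they close (so a half turn about z gives the same grasp; the last joint's range is limited). The gripper opens to 94 mm and grips with 3 to 60 N. Pads are 16 mm wide; open, the fingers measure 119 mm over their backs; the gripper's body (75 mm by 177 mm) begins 78 mm behind the grasp point.
Start: joints at [-1.435, 0.276, 1.505, -0, 1.361, -0.121], TCP at [0.146, -0.556, 0.207] pointing down, gripper open.
Joint ranges: [-2.89, 2.89], [-0.75, 2.08], [0.22, 2.7], [-1.18, 4.32], [0.11, 2.71], [-2.7, 2.7]. Speed limits (rad/s): [2.57, 2.57, 3.14, 3.14, 3.14, 3.14].

## Interface

Orientations are given as a unit quaternion [w, x, y, z].
In Python, from plant import r, gripper_to, inverse_kinematics, vision, models, telemetry gives the robot as it stands. Calls block until the motion is done:
- r.move_to(position, orientation): joint-space move of the TCP to a pose.
- r.move_l(position, rot=None, vel=0.15, guard=None): straight line of the TCP; rot=None keeps the orientation; vel is the mean speed in m/s. With guard (N) it stops when the force on the tool has changed by that much, and returns True; else False.
- r.movej(angles): joint-space move.
- gripper_to(opening, f_grip=None): finger opening in m; f_grip is the grip in N (None keeps the last); returns when the fingers have stopped.
- r.hold(seconds).
- inverse_kinematics(position, orientation): joint angles nearest the present ones, or None.
- vision.snapshot(name): name is "scene" or "top"; returns the picture (400x640x3 uint8, red, green, blue); there is no depth.
- vision.get_calibration(name): a dict with "fx", "fy", "cx", "cy" (pixels), "D" ([k1, k2, p1, p2, k3] as OpenCV has them; the pictures are not rectified), "position" and "orientation" of the camera in the world. Camera axes: x right, y down, z forward; pixel columns grow to the right and rows downward; lengths in m; the calibration is good to about 2 mm. A picture is of the moment at which its call begins. get_calibration takes no time and is no camera call.
A pose or a line that the arm cannot do raises r.PlanningError and nothing moves.
- r.sign_off(): hands the job in; it is judged then, once.
Trained networks look in the newest picture that a camera, given by its name, has taken for a name from the list of things; names that differ only in an ending like _2 or _b are one class to them, and where a whole thing is asked for, a point or a joint stands for the part that bears it (a point fixed in the world has none). Each returns a list of dicts, best first, with "score" (0 to 1); they miss things now and then, are a little off and sometimes report something else, mostly with a low value. They report only what shows in the picture. A call takes as long as a camera call. They do not tell look-alikes from the thing itself.
- models.boxes_of(thing, camera): "at" ([x, y, z] in m, in world coordinates, good to about 4 mm: the middle of the surface that is visible of it).
- models.regions_of(thing, camera): "pixels" (400x640 bool, what is visible of it).
- models.mark_of(thing, camera): "at" ([x, y, z] in m, in world coordinates, good to about 4 mm: a listed point, or the origin of a listed thing).
Readings, each from a call of its own:
- telemetry.current_t(): time.
- telemetry.current_joints(): joint angles.
- telemetry.current_dq(): joint speeds.
- telemetry.current_joint_efforts(): joint torques, N m.
- telemetry.current_ee_pos(): TCP position.
- telemetry.current_tool_rot(): TCP orientation.
- telemetry.current_wrist_force(): force on the tool from outside, world axes, zero at the start.
- telemetry.current_torque(): the same for the moment, N m.
- telemetry.current_opening(): finger opening in m.
- telemetry.current_finger_force(): force on a finger pad.
Only numpy, scipy, OpenCV 4.12 (cv2) and the standard library are available. Lean on these libraries where they do the work, as an engineer would, in place of code of your own. Each camera call takes 0.05 s, during which the arm holds its last target. There are 200 camera calls.

## Working session

There is one attempt and no reset: what is moved stays moved. The work goes in short steps, each a Python script; the robot and the scene stay as the last script left them, time stands still between calls to the robot, and variables do not carry over. Pictures are saved under pics/ and viewed, at most 10 in all, crops included, and the job is handed in when it is done.

```bash
ls; mkdir -p pics
python3 - <<'E'
from plant import r, vision, models, telemetry
import cv2, numpy as np
for c in ("scene","top"):
    im=vision.snapshot(c); cv2.imwrite(f"pics/{c}0.png",im[:,:,::-1])
    k=vision.get_calibration(c); print(c,k)
    for t in ["stand","stand_axis","roller","roller_rest","axle","axle_tip","hood","varnish","pliers","jar_blue","jar_amber","jar_green","tin","sanding_block"]:
        print(t,[(np.round(d["at"],3).tolist(),round(d["score"],2)) for d in models.mark_of(t,c)])
print(telemetry.current_t(), r.nose_length, telemetry.current_tool_rot())
E
```

```text
pics
scene {'fx': 368.2169673526591, 'fy': 368.2169673526591, 'cx': 317.36798769450024, 'cy': 192.53024565365823, 'D': array([-0.03449127,  0.        ,  0.        ,  0.        ,  0.        ]), 'position': array([ 1.3449901 , -0.31362806,  0.81631185]), 'orientation': array([-0.33012737,  0.75635389,  0.51849031, -0.22385823])}
stand [([0.571, 0.351, 0.005], 0.72), ([0.583, 0.026, 0.002], 0.63)]
stand_axis [([0.586, 0.024, 0.062], 0.93)]
roller [([0.573, 0.345, 0.044], 0.62), ([0.692, 0.311, 0.026], 0.56), ([0.453, 0.38, 0.022], 0.52)]
roller_rest [([0.576, 0.35, 0.004], 0.67)]
axle [([0.57, 0.356, 0.001], 0.64), ([0.525, -0.366, 0.048], 0.42)]
axle_tip [([0.457, -0.383, 0.047], 0.37)]
hood [([0.573, -0.352, 0.004], 0.63), ([0.746, 0.034, -0.002], 0.59)]
varnish [([0.568, 0.178, 0.0], 0.81)]
pliers [([0.618, -0.12, 0.001], 0.9)]
jar_blue [([0.556, -0.521, 0.0], 0.78), ([0.457, -0.387, 0.048], 0.29)]
jar_amber [([0.563, 0.512, -0.002], 0.76), ([0.618, -0.122, -0.003], 0.18)]
jar_green [([0.75, -0.171, -0.0], 0.82), ([0.524, -0.368, 0.049], 0.49)]
tin [([0.763, 0.205, 0.0], 0.8)]
sandin
[... 554 characters left out ...]
.123, -0.0], 0.52)]
roller_rest [([0.574, 0.348, -0.0], 0.94), ([0.568, -0.356, -0.001], 0.29)]
axle [([0.747, -0.17, -0.003], 0.54), ([0.521, -0.368, 0.052], 0.43)]
axle_tip [([0.75, -0.17, -0.006], 0.63), ([0.457, -0.39, 0.049], 0.41)]
hood [([0.566, -0.361, 0.003], 0.81)]
varnish [([0.566, 0.181, -0.004], 0.58)]
pliers [([0.615, -0.126, 0.001], 0.93)]
jar_blue [([0.558, -0.522, -0.003], 0.69)]
jar_amber [([0.563, 0.518, 0.0], 0.55)]
jar_green [([0.742, 0.036, 0.001], 0.73), ([0.749, -0.17, -0.005], 0.62), ([0.614, -0.12, -0.003], 0.16)]
tin [([0.769, 0.205, 0.001], 0.63)]
sanding_block [([0.745, 0.036, -0.001], 0.65)]
1.5 0.025 [1.96261035e-05 9.91767478e-01 1.28051824e-01 1.69232180e-05]
```

View pics/scene0.png

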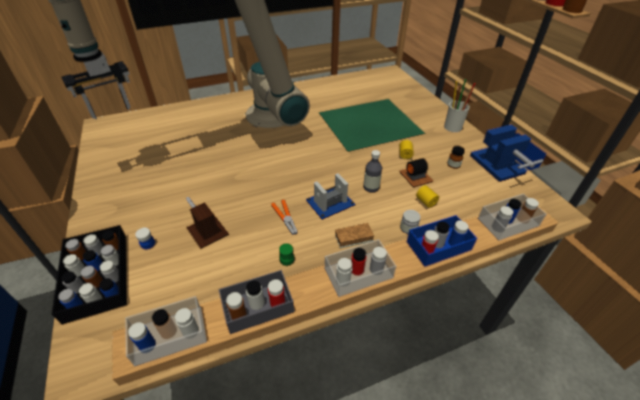

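View pics/top0.png

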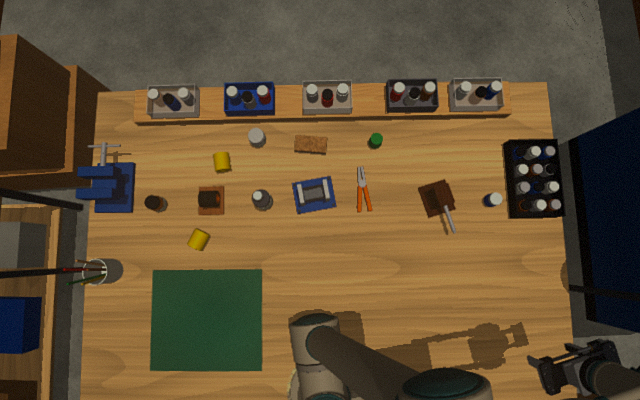

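The pictures show the black roller with the orange core on its wooden rest at top (209,199). The yellow look-alikes are at top (222,161) and (199,240) and don't match the description. The stand is at top (314,194), with the varnish bottle on its +y side at (262,199) and the flat pliers on its -y side at (363,190). The hood is at (437,200) and the axle tip at (453,232). Next I'll make rectified, enlarged crops to confirm this and get the yaws.

```bash
cat > h.py <<'E'
import numpy as np, cv2
from scipy.spatial.transform import Rotation as R
from plant import r, gripper_to, inverse_kinematics, vision, models, telemetry
def cam(c):
    k=vision.get_calibration(c); K=np.array([[k["fx"],0,k["cx"]],[0,k["fy"],k["cy"]],[0,0,1]])
    q=k["orientation"]; Rw=R.from_quat([q[1],q[2],q[3],q[0]]).as_matrix()
    return K,k["D"],Rw,k["position"]
def project(P,c):
    K,D,Rw,p=cam(c); return cv2.projectPoints(np.asarray(P,float).reshape(-1,1,3),cv2.Rodrigues(Rw.T)[0],-Rw.T@p,K,D)[0].reshape(-1,2)
def unproject(px,z,c):
    K,D,Rw,p=cam(c); n=cv2.undistortPoints(np.asarray(px,float).reshape(-1,1,2),K,D).reshape(-1,2)
    d=np.c_[n,np.ones(len(n))]@Rw.T; return p+d*((z-p[2])/d[:,2])[:,None]
def rect(im,c,cx,cy,z,half=0.08,n=266):
    s=np.linspace(half,-half,n); X,Y=np.meshgrid(cx+s,cy+s,indexing="ij")
    uv=project(np.stack([X,Y,np.full_like(X,z)],-1).reshape(-1,3),c).astype(np.float32).reshape(n,n,2)
    return cv2.remap(im,uv,None,cv2.INTER_CUBIC)
def down(yaw):  # tool down, closing line (tool y) at angle yaw in the world
    y=np.array([np.cos(yaw),np.sin(yaw),0]); z=np.array([0,0,-1.]); x=np.cross(y,z)
    q=R.from_matrix(np.c_[x,y,z]).as_quat(); return np.array([q[3],q[0],q[1],q[2]])
E
cat > m.py <<'E'
from h import *
rows=[]
for c in ("top","scene"):
    im=cv2.imread(f"pics/{c}0.png"); row=[]
    for x,y,z in ((.586,.025,.084),(.572,.347,.046),(.52,-.37,.05)):
        p=rect(im,c,x,y,z); 
        for f in (.25,.5,.75):
            k=int(266*f); p[k,::4]=p[::4,k]=(0,255,0)
        row.append(p)
    rows.append(np.hstack(row))
cv2.imwrite("pics/rect.png",np.clip(np.vstack(rows)*1.5,0,255).astype(np.uint8))
def rectfit(m,z,c):
    v,u=np.nonzero(m); w=unproject(np.c_[u,v],z,c)[:,:2].astype(np.float32)
    (a,(b),t)=cv2.minAreaRect(w*1000); print("   rect",np.round(a,1),np.round(b,1),round(t,1),"mean",np.round(w.mean(0)*1000,1),len(w))
for c in ("top","scene"):
    vision.snapshot(c)
    for t,z in (("stand",0.008),("roller_rest",.008),("roller",.046),("hood",.006),("axle",.05)):
        for d in models.regions_of(t,c)[:2]:
            print(c,t,round(d["score"],2)); rectfit(d["pixels"],z,c)
E
python3 m.py
```

```text
top stand 0.6
   rect [584.7  28.2] [100.2 124.1] 10.3 mean [584.1  29.3] 1239
top roller_rest 0.62
   rect [573.  349.2] [74.5 88.1] 89.2 mean [567.7 341.1] 280
top roller 0.71
   rect [449.1 376.4] [49.4 59.3] 63.5 mean [449.4 375.8] 320
top roller 0.56
   rect [685.6 309.2] [65.  47.9] 8.5 mean [685.2 309.3] 305
top hood 0.76
   rect [ 567.4 -354.1] [97.5 96.7] 17.1 mean [ 568.4 -352.6] 880
scene stand 0.67
   rect [562.3  38.7] [153.2 161.3] 10.2 mean [575.4  32.4] 1163
scene stand 0.38
   rect [753.8 215. ] [53.3 96.4] 46.4 mean [750.  215.8] 337
scene roller_rest 0.73
   rect [579.8 346.9] [86.3 94.2] 89.5 mean [591.  340.4] 316
scene roller_rest 0.27
   rect [535.4 542.9] [ 49.2 145.8] 42.6 mean [536.8 541.3] 303
scene roller 0.77
   rect [576.9 344.1] [69.2 91.7] 0.9 mean [577.6 343.9] 292
scene roller 0.74
   rect [709.9 294.4] [83.7 59.4] 5.2 mean [710.3 294.3] 304
scene hood 0.92
   rect [ 542.1 -363.2] [167.9  88.7] 16.2 mean [ 551.6 -357.5] 1070
```

View pics/rect.png

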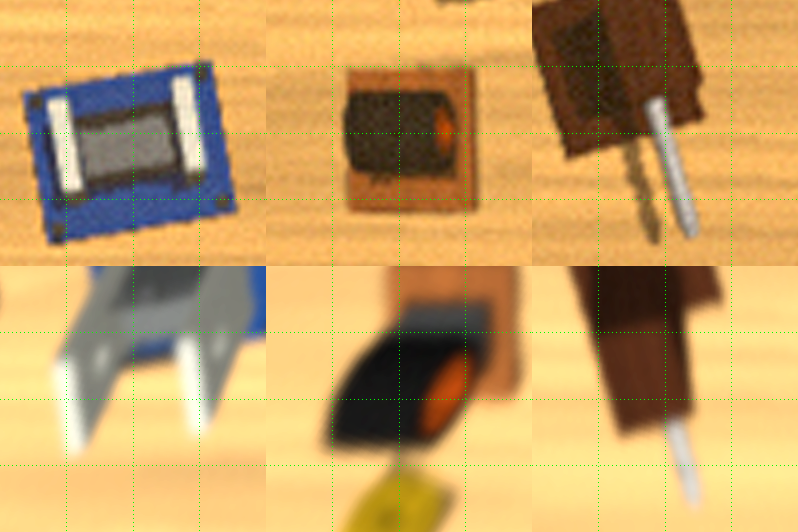

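The enlarged crop confirms the black roller with the orange core (rect panel 2, roughly (400,133)), lying on its rest with its axis along world y. The stand is at about (0.586, 0.0275) with a yaw of 10.2°. The axle tip is at about (0.458, -0.386) with a hood yaw of about 16°. I'll start with the roller.

```bash
cat >> h.py <<'E'
def pick(pos,yaw):   # nearer of the two half-turn equivalents, by last-joint margin
    best=None
    for k in (0,np.pi,-np.pi):
        q=inverse_kinematics(pos,down(yaw+k))
        if q is not None and (best is None or abs(q[5])<abs(best[1][5])): best=(yaw+k,q)
    return best
def wf(): return np.round(telemetry.current_wrist_force(),1)
S=np.array([.586,.0275]); SY=np.radians(10.2)
sx=np.array([np.cos(SY),np.sin(SY)]); sy=np.array([-np.sin(SY),np.cos(SY)])
def at(p,z): return [p[0],p[1],z]
E
python3 - <<'E'
from h import *
P=np.array([.572,.346])
yw,q=pick(at(P,.2),0); print(yw,np.round(q,2))
yw2,q2=pick(at(S,.25),SY); print(yw2,np.round(q2,2))
gripper_to(.075,20)
r.move_to(at(P,.2),down(yw))
print(r.move_l(at(P,.056),vel=.12,guard=12), telemetry.current_ee_pos())
gripper_to(0.0,30); print(telemetry.current_opening(),telemetry.current_finger_force(),wf())
r.move_l(at(P,.25),vel=.15); print(wf(),telemetry.current_t(),telemetry.current_opening())
E
```

```text
0 [ 0.44  0.42  1.3  -0.    1.42  0.44]
0.1780235837034216 [-0.07  0.27  1.4  -0.    1.47 -0.25]
False [0.5726485  0.3462926  0.05689108]
0.04498376403114707 27.591504827141762 [ 2.5  0.4 -0.5]
[ 0.5 -1.1 -3.9] 9.475 0.04496701512222305
```

Run:
```python
from h import *
r.move_to(at(S,.25),down(SY))
r.move_l(at(S,.15),vel=.15)
im={c:vision.snapshot(c) for c in("scene","top")}
print(models.mark_of("roller","scene")[:3],models.mark_of("stand_axis","scene")[:1])
print(telemetry.current_ee_pos(),wf())
a=project([at(S,.12)],"scene")[0].astype(int)
crop=im["scene"][a[1]-60:a[1]+60,a[0]-80:a[0]+80]
cv2.imwrite("pics/hold.png",cv2.resize(crop,None,fx=5,fy=5,interpolation=2)[:,:,::-1])
```

```text
[{'at': [0.6915, 0.3083, 0.0234], 'score': 0.76}, {'at': [0.5807, 0.0221, 0.0021], 'score': 0.74}, {'at': [0.5833, 0.0287, 0.1379], 'score': 0.62}] [{'at': [0.5881, 0.0234, 0.0572], 'score': 0.93}]
[0.58679255 0.02751008 0.15119659] [ 0.2 -0.4 -4.5]
```

View pics/hold.png

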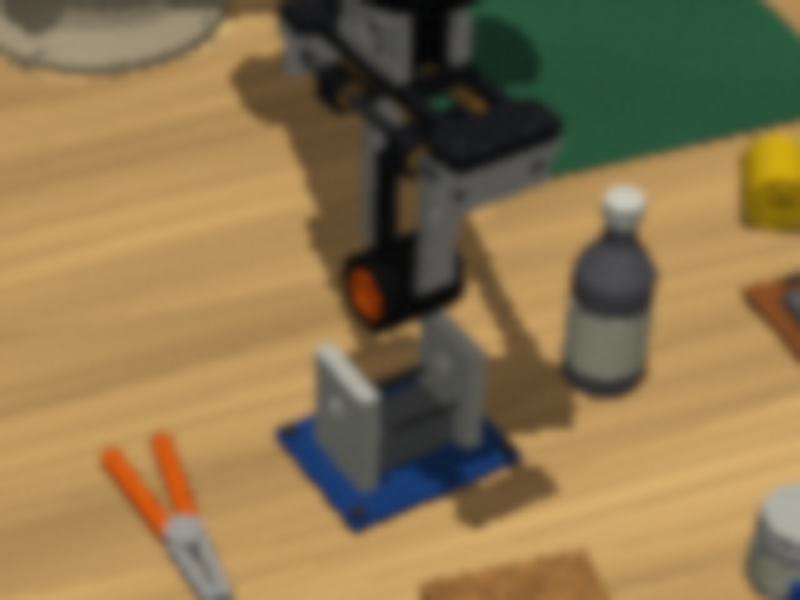

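The roller is held level above the stand, with its orange end at crop (368,290). The near cheek's hole shows at (336,407) and the far one at (440,350). I'll check these pixels against the projected geometry.

Run:
```python
from h import *
a=project([at(S,.12)],"scene")[0].astype(int)
f=lambda p,z:(project([at(p,z)],"scene")[0]-[a[0]-80,a[1]-60]+.5)*5
for n,y,z in(("end",-.028,.141),("hole-",-.044,.06),("hole+",.032,.06),("topc-",-.038,.084),("topc+",.038,.084)): print(n,f(S+sy*y,z))
for e in (-.028,.028): print("corner near cheek top outer",f(S-.044*sy+sx*e,.084),f(S-.032*sy+sx*e,.084), "base",f(S-.062*sy+sx*e/.028*.05,.008))
print(f(S+np.array([.005,0]),.06)-f(S,.06),f(S+np.array([0,.005]),.06)-f(S,.06))
```

```text
end [363.48128166 291.24071253]
hole- [338.98352493 404.02309974]
hole+ [443.95244002 360.42029856]
topc- [347.81868816 370.92239393]
topc+ [453.86538765 327.64183336]
corner near cheek top outer [314.86358797 347.70883161] [331.88907513 340.91150297] base [273.05265395 427.87383379]
corner near cheek top outer [364.33459511 402.03919939] [381.69958183 394.78942001] base [356.53320101 526.65547409]
[3.17606263 5.16437735] [ 7.5474417  -1.97345655]
```

```bash
sed -i 's/^S=.*;/S=np.array([.586,.0262]);/' h.py
python3 - <<'E'
from h import *
T=S-.0015*sy
r.move_l(at(T,.115),vel=.1)
print(wf(),r.move_l(at(T,.064),vel=.03,guard=5), telemetry.current_ee_pos(),wf(),telemetry.current_torque())
c="scene"; im=vision.snapshot(c); print(models.mark_of("roller",c)[:3])
print(telemetry.current_t())
a=project([at(S,.08)],c)[0].astype(int)
cv2.imwrite("pics/low.png",cv2.resize(im[a[1]-40:a[1]+30,a[0]-45:a[0]+45],None,fx=7,fy=7,interpolation=2)[:,:,::-1])
E
```

```text
[ 0.5 -0.2 -2.7] True [0.58600168 0.02513418 0.07055473] [ 0.3 -0.4  5. ] [-0.102982   -0.12278756 -0.13966888]
[{'at': [0.5854, 0.0273, 0.0591], 'score': 0.73}, {'at': [0.4498, 0.3775, 0.0215], 'score': 0.7}, {'at': [0.6919, 0.3103, 0.0237], 'score': 0.62}]
13.6333
```

View pics/low.png

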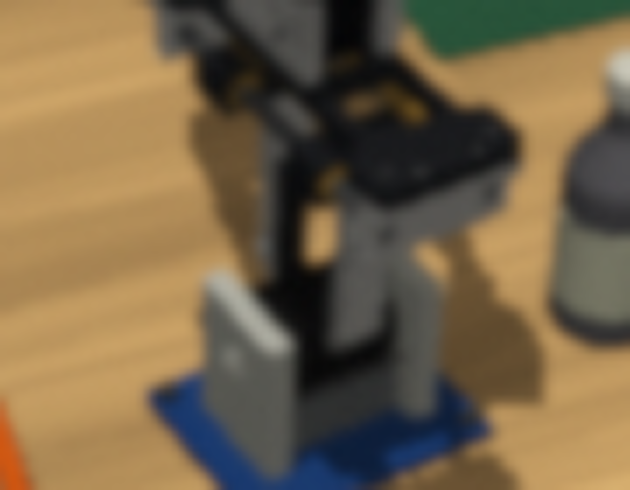

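The roller seated at exactly the expected height: TCP 70.5 mm, and the network mark gives z = 59 mm between the cheeks. Now I'll release it and fetch the axle.

```bash
cat >> h.py <<'E'
AY=np.radians(16.2); ax=-np.array([np.cos(AY),np.sin(AY)])   # axle direction to the tip
A=np.array([.458,-.386])-.07*ax
E
python3 - <<'E'
from h import *
gripper_to(.062,30); r.hold(.1); print(wf())
T=S-.0015*sy
r.move_l(at(T,.2),vel=.15)
vision.snapshot("scene"); print([ (np.round(d["at"],4),d["score"]) for d in models.mark_of("roller","scene")[:3]])
G=A+.001*ax
b=pick(at(G,.15),AY+np.pi/2); print(b)
I0=S-.17*sy; print(pick(at(I0,.07),SY), pick(at(I0,.07),SY+np.pi))
r.move_to(at(G,.15),down(b[0])); gripper_to(.045)
print(telemetry.current_t(), G)
im=vision.snapshot("scene")
print(r.move_l(at(G,.057),vel=.1,guard=8),telemetry.current_ee_pos(),wf())
gripper_to(0,40); print(telemetry.current_opening(),telemetry.current_finger_force(),wf(),telemetry.current_torque(),telemetry.current_t())
E
```

```text
[0.5 0.4 0.7]
[(array([0.6917, 0.3081, 0.0257]), 0.79), (array([0.45  , 0.3791, 0.0229]), 0.59), (array([0.5829, 0.0235, 0.0602]), 0.52)]
(np.float64(4.995132319207771), array([-7.19112076e-01,  4.06115522e-01,  1.44887419e+00, -4.44089210e-16,
        1.28660294e+00,  5.68940912e-01]))
(np.float64(0.1780235837034216), array([-3.35179353e-01,  4.58257749e-01,  1.57604435e+00, -4.44089210e-16,
        1.10729055e+00, -5.13202937e-01])) (np.float64(6.461208890883007), array([-3.35179353e-01,  4.58257749e-01,  1.57604435e+00, -4.44089210e-16,
        1.10729055e+00, -5.13202937e-01]))
17.325 [ 0.52426026 -0.36674961]
False [ 0.52475734 -0.36717507  0.05771445] [-0.1 -0.1  0.5]
0.00034419362946808233 0.5447804240975529 [0.3 0.1 1.6] [-0.04355599  0.00368637  0.0040261 ] 19.2667
```

Run:
```python
from h import *
o=[]
for c in("scene","top"):
    im=vision.snapshot(c); a=project([at(A,.05)],c)[0].astype(int)
    print(c,[(np.round(d["at"],3),round(d["score"],2)) for d in models.mark_of("axle_tip",c)[:2]], a)
    o.append(cv2.resize(im[a[1]-50:a[1]+50,a[0]-40:a[0]+40],None,fx=5,fy=5,interpolation=2)[:,:,::-1])
cv2.imwrite("pics/ax.png",np.hstack(o))
```

```text
scene [] [197 210]
top [] [446 209]
```

View pics/ax.png

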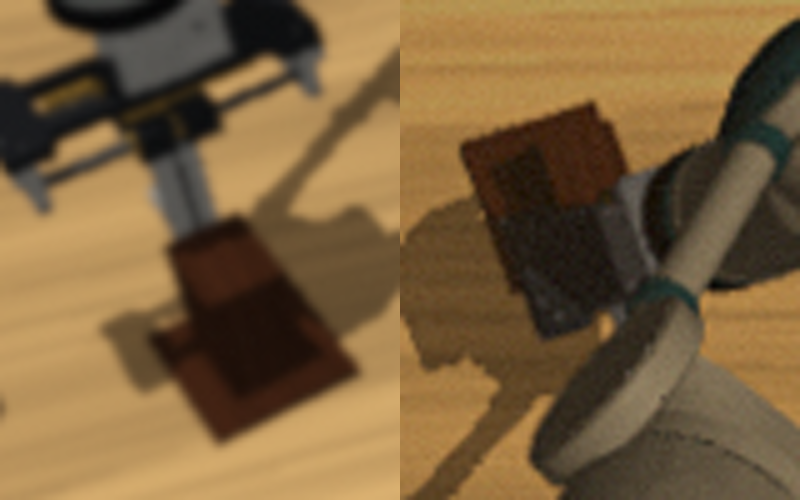

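The closed gripper hides the axle in both views and the fingers closed on nothing. I'll open, rise straight up, and look again.

Run:
```python
from h import *
gripper_to(.05,20)
p=telemetry.current_ee_pos(); r.move_l(at(p,.17),vel=.15)
b=[.40,-.25]; r.move_to(at(b,.25),telemetry.current_tool_rot())
o=[]
for c in("scene","top"):
    im=vision.snapshot(c); a=project([at(A,.05)],c)[0].astype(int)
    print(c,[(np.round(d["at"],3),round(d["score"],2)) for t in("axle","axle_tip") for d in models.mark_of(t,c)[:2]], a)
    cv2.imwrite(f"pics/{c}2.png",im[:,:,::-1])
    o.append(cv2.resize(im[a[1]-50:a[1]+50,a[0]-40:a[0]+40],None,fx=5,fy=5,interpolation=2)[:,:,::-1])
cv2.imwrite("pics/ax2.png",np.hstack(o)); print(telemetry.current_t())
```

```text
scene [(array([ 0.527, -0.37 ,  0.048]), 0.39), (array([ 0.455, -0.386,  0.048]), 0.5)] [197 210]
top [(array([ 0.52 , -0.368,  0.053]), 0.41), (array([ 0.454, -0.386,  0.05 ]), 0.48)] [446 209]
22.3417
```

View pics/ax2.png

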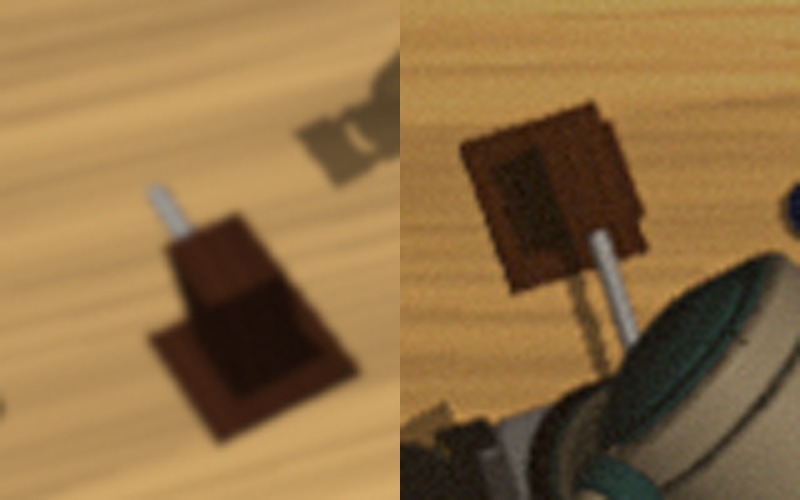

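The axle hasn't moved, so the fingers must have closed above the shaft. The 45 mm chord on the 50 mm roller also suggests the fingers sit higher than I assumed. I'll check where the fingertip showed in the earlier crops.

Run:
```python
from h import *
S0=np.array([.586,.0275])
a=project([at(S0,.12)],"scene")[0].astype(int)
for z in(.126,.133,.14,.15): print("hold",z,[((project([at(S0+sx*.025+sy*e,z)],"scene")[0]-a+[80,60]+.5)*5).round() for e in(-.008,.008)],[((project([at(S0+sx*.034+sy*e,z)],"scene")[0]-a+[80,60]+.5)*5).round() for e in(-.008,.008)])
a=project([at(S,.08)],"scene")[0].astype(int); T=S-.0015*sy
for z in(.0455,.055,.06,.07): print("low",z,[((project([at(T+sx*.034+sy*e,z)],"scene")[0]-a+[45,40]+.5)*7).round() for e in(-.008,.008)])
p=A
for c in("scene","top"):
  a=project([at(A,.05)],c)[0].astype(int)
  print(c,[((project([at(A+ax*d,.05)],c)[0]-a+[40,50]+.5)*5).round() for d in(-.016,.07)])
```

```text
hold 0.126 [array([416., 324.]), array([439., 314.])] [array([424., 332.]), array([447., 323.])]
hold 0.133 [array([416., 314.]), array([439., 305.])] [array([425., 323.]), array([448., 314.])]
hold 0.14 [array([416., 305.]), array([440., 296.])] [array([425., 314.]), array([449., 304.])]
hold 0.15 [array([417., 291.]), array([440., 282.])] [array([426., 300.]), array([449., 291.])]
low 0.0455 [array([343., 399.]), array([374., 385.])]
low 0.055 [array([344., 383.]), array([375., 370.])]
low 0.06 [array([344., 374.]), array([376., 361.])]
low 0.07 [array([345., 357.]), array([377., 344.])]
scene [array([216., 270.]), array([156., 188.])]
top [array([194., 232.]), array([243., 370.])]
```

The fingertips show at about TCP height in both earlier crops (hold z ≈ 0.149, low z ≈ 0.070). The 45 mm chord gives the same answer, 10.9 mm above the roller axis. So the real fingertips sit about 25 mm higher than the stated tool geometry. I'll command the TCP 25 mm lower, guarded, and retry.

```bash
cat >> h.py <<'E'
OFF=-.019   # measured: tips really at TCP height, so grasp point is 19 mm above TCP; TCP z = grasp z + OFF
E
python3 - <<'E'
from h import *
G=A+.002*ax; yw=AY+np.pi*1.5
r.move_to(at(G,.14),down(yw)); gripper_to(.045)
print(r.move_l(at(G,.050+OFF),vel=.1,guard=6),telemetry.current_ee_pos(),wf())
gripper_to(0,40); print(telemetry.current_opening(),telemetry.current_finger_force(),wf(),telemetry.current_torque())
if telemetry.current_opening()>.008:
    print(r.move_l(at(G,.061+OFF),vel=.05,guard=8),telemetry.current_ee_pos(),wf())
print(telemetry.current_t())
E
```

```text
False [ 0.52381822 -0.36746562  0.03174065] [-0.1  0.3  0.7]
0.011013371181646074 39.75163400173187 [-0.  -0.1  1.6] [-0.00595547 -0.00379884 -0.02713487]
False [ 0.52348852 -0.36719058  0.0424495 ] [ 0.3 -0.2 -2.2]
25.7333
```

Gripped and lifted (opening 11 mm, level). However, this wrist branch would end the insertion at q6 ≈ 2.9, beyond the ±2.7 range. I'll put the axle back on its lip and regrip it with the half-turn equivalent (q6 ≈ -2.57), which ends at q6 ≈ -0.2.

Run:
```python
from h import *
G=A+.002*ax; Z=.050+OFF
r.move_l(at(G,Z),vel=.06,guard=8); gripper_to(.045,40)
r.move_l(at(G,.09),vel=.15)
q=np.array(telemetry.current_joints()); q[5]-=np.pi; r.movej(q)
print(np.round(telemetry.current_joints(),3),telemetry.current_t())
print(r.move_l(at(G,Z),vel=.12,guard=6))
gripper_to(0,40); print(telemetry.current_opening(),telemetry.current_finger_force())
if telemetry.current_opening()>.008:
    print(r.move_l(at(G,.061+OFF),vel=.05,guard=8),wf())
    E=G+.066*ax
    try: print(r.move_l(at(E,.061+OFF),vel=.08,guard=8),wf())
    except r.PlanningError as e: print("plan",e)
    print(telemetry.current_ee_pos(),np.round(telemetry.current_joints(),3))
print(telemetry.current_t())
```

```text
[-0.72   0.45   1.535  0.     1.157 -2.574] 29.9667
False
0.011262129218630528 39.98997509479523
False [-0.1  0.6 -1.1]
False [-0.2 -0.3 -0.9]
[ 0.46031494 -0.38557599  0.04210449] [-0.813  0.445  1.683  0.     1.013 -2.667]
32.5917
```

Run:
```python
from h import *
p=telemetry.current_ee_pos(); r.move_l(at(p,.12),vel=.15)
T=S-.126*sy
q=inverse_kinematics(at(T,.12),down(SY+np.pi)); print(np.round(q,2))
if abs(q[5])<1.5: r.movej(q)
r.move_l(at(T,.060+OFF),vel=.12)
o=[]
for c in("scene","top"):
    im=vision.snapshot(c); a=project([at(S-.06*sy,.06)],c)[0].astype(int)
    print(c,[(np.round(d["at"],4),round(d["score"],2)) for t in("axle","axle_tip","stand_axis") for d in models.mark_of(t,c)[:1]])
    o.append(cv2.resize(im[a[1]-50:a[1]+50,a[0]-40:a[0]+40],None,fx=5,fy=5,interpolation=2)[:,:,::-1])
    f=lambda P,z:((project([at(P,z)],c)[0]-a+[40,50]+.5)*5).round()
    print("exp tip",f(S-.058*sy,.06),"hole",f(S-.044*sy,.06),"top edge",f(S-.038*sy,.084),f(S+.038*sy,.084))
cv2.imwrite("pics/pre.png",np.hstack(o))
print(telemetry.current_t(),telemetry.current_ee_pos(),wf(),T)
```

```text
[-0.27  0.39  1.55 -0.    1.2   2.69]
scene [(array([ 0.6099, -0.0971,  0.0555]), 0.49), (array([ 0.5373, -0.1144,  0.0589]), 0.69), (array([0.5861, 0.0235, 0.0577]), 0.89)]
exp tip [207. 253.] hole [227. 245.] top edge [236. 211.] [342. 168.]
top [(array([ 0.6056, -0.0959,  0.0645]), 0.64), (array([ 0.5382, -0.1208,  0.0594]), 0.43), (array([0.5852, 0.0288, 0.0585]), 0.67)]
exp tip [203. 257.] hole [180. 261.] top edge [170. 257.] [ 42. 282.]
36.5833 [ 0.60833403 -0.09783656  0.04103769] [ 0.2 -0.6 -1.3] [ 0.60831268 -0.09780865]
```

View pics/pre.png

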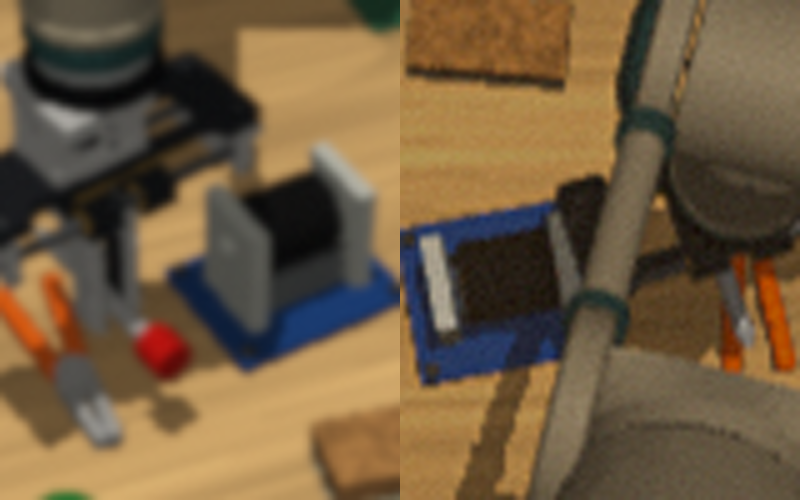

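The axle is held level with the red knob at crop (162,350). My branch check skipped the turn because the right closing yaw here is SY, not SY+π. I'll raise, turn with q6 ≈ -0.45, and come down in front of the hole.

Run:
```python
from h import *
T=S-.126*sy
r.move_l(at(T,.09),vel=.15)
q=inverse_kinematics(at(T,.09),down(SY)); print(np.round(q,2))
assert abs(q[5])<1.5
r.movej(q); r.move_l(at(T,.060+OFF),vel=.1)
o=[]
for c in("scene","top"):
    im=vision.snapshot(c); a=project([at(S-.06*sy,.06)],c)[0].astype(int)
    print(c,[(np.round(d["at"],4),round(d["score"],2)) for t in("axle","axle_tip","stand_axis") for d in models.mark_of(t,c)[:1]])
    o.append(cv2.resize(im[a[1]-50:a[1]+50,a[0]-40:a[0]+40],None,fx=5,fy=5,interpolation=2)[:,:,::-1])
cv2.imwrite("pics/pre2.png",np.hstack(o))
print("exp tip",S-.058*sy,telemetry.current_t(),telemetry.current_ee_pos(),wf())
```

```text
[-0.27  0.42  1.59 -0.    1.13 -0.45]
scene [(array([ 0.7511, -0.1694,  0.0008]), 0.58), (array([0.5841, 0.0234, 0.0584]), 0.92)]
top [(array([ 0.6055, -0.0955,  0.0653]), 0.61), (array([ 0.5945, -0.0274,  0.0631]), 0.51), (array([0.5848, 0.0307, 0.0586]), 0.89)]
exp tip [ 0.59627091 -0.03088335] 39.5833 [ 0.60853247 -0.09785031  0.04140335] [-0.2 -0.3 -0.8]
```

View pics/pre2.png

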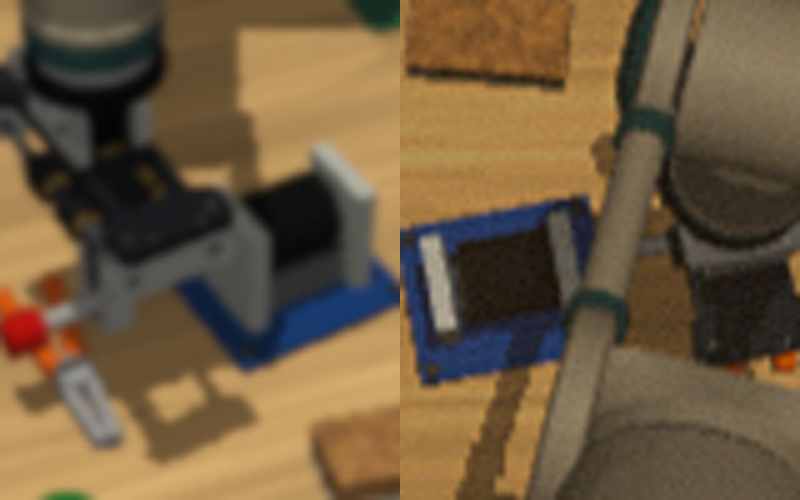

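The axle points at the near cheek with the knob at crop (25,328), away from the stand. Inserting under guard.

```bash
cat > ins.py <<'E'
from h import *
import sys
off=[float(v)/1000 for v in sys.argv[1:3]]   # lateral (sx), height
def P(y): return at(S+sx*off[0]+sy*y,.060+OFF+off[1])
def ys(): 
    p=np.array(telemetry.current_ee_pos()); d=p[:2]-S; return np.round([d@sx,d@sy,p[2]],4)
h=r.move_l(P(-.058),vel=.035,guard=6)
f=telemetry.current_wrist_force(); print(h,ys(),"f sx,sy,z",np.round([f[:2]@sx,f[:2]@sy,f[2]],1),np.round(telemetry.current_torque(),2),telemetry.current_t())
E
python3 ins.py 0 0
```

```text
False [ 0.     -0.0582  0.041 ] f sx,sy,z [-1.   0.7 -1.3] [ 0.02 -0.09 -0.01] 41.675
```

```bash
cat > push.py <<'E'
from h import *
def ys():
    p=np.array(telemetry.current_ee_pos()); d=p[:2]-S; return np.round([d@sx,d@sy,p[2]],4)
z=.060+OFF
gripper_to(.05,40); r.hold(.1)
print(r.move_l(at(S-.116*sy,z),vel=.08,guard=5),ys(),wf())
gripper_to(0,40); print(telemetry.current_opening(),wf(),telemetry.current_torque(),telemetry.current_t())
if .02<telemetry.current_opening()<.03:
    h=r.move_l(at(S-.048*sy,z),vel=.035,guard=10)
    f=telemetry.current_wrist_force(); print(h,ys(),np.round([f[:2]@sx,f[:2]@sy,f[2]],1),np.round(telemetry.current_torque(),2))
print(telemetry.current_t())
E
python3 push.py
```

```text
False [-0.0002 -0.1158  0.0409] [-0.   0.2 -1.1]
0.02471579416349999 [-0.3  0.6 -0.1] [0.09755171 0.03577529 0.02620146] 43.9333
True [-0.     -0.1042  0.0416] [-0.3  1.8  4. ] [ 0.37 -0.01 -0.02]
44.6667
```

The push stopped early, with the tip about 22 mm past the middle. There's a 4 N upward load and a pitch moment, so the axle is bearing down in the bore. I'll relieve it by raising slightly, then continue.

```bash
cat > push2.py <<'E'
from h import *
import sys
dz=float(sys.argv[1])/1000; g=float(sys.argv[2])
def st(n):
    p=np.array(telemetry.current_ee_pos()); d=p[:2]-S; f=telemetry.current_wrist_force(); t=telemetry.current_torque()
    print(n,np.round([d@sx,d@sy,p[2]],4),"F",np.round([f[:2]@sx,f[:2]@sy,f[2]],1),"M",np.round([t[:2]@sx,t[:2]@sy,t[2]],2),round(telemetry.current_t(),2))
z=.060+OFF+dz
y=(np.array(telemetry.current_ee_pos())[:2]-S)@sy
st("start"); r.move_l(at(S+y*sy,z),vel=.02); st("raised")
h=r.move_l(at(S-.048*sy,z),vel=.035,guard=g); st(h)
E
python3 push2.py 1 12
```

```text
start [-0.     -0.1042  0.0416] F [-0.3  1.8  4. ] M [ 0.37 -0.08 -0.02] 44.67
raised [ 0.     -0.1041  0.0421] F [-0.3 -0.8  2.7] M [-0.18  0.04  0.03] 44.92
True [ 0.0001 -0.0922  0.0433] F [-1.   0.9  5.8] M [ 0.2   0.05 -0.01] 45.63
```

It advanced while being pushed upward, so the shaft was gripped tip-up: on release the knob end hung outside the cheek. The balance point is now inside the cheek, so releasing should let it lie level. Then I'll regrip and push.

```bash
python3 - <<'E'
from h import *
gripper_to(.045,40); r.hold(.2)
y=-.0922; r.move_l(at(S+y*sy,.0585+OFF),vel=.05)
c="scene"; vision.snapshot(c)
print([(np.round(d["at"],4),round(d["score"],2)) for t in("axle","axle_tip") for d in models.mark_of(t,c)[:1]],wf())
for d in models.regions_of("axle",c)[:1]:
    v,u=np.nonzero(d["pixels"]); print(d["score"],len(u),u.mean(),v.mean())
gripper_to(0,40); print(telemetry.current_opening(),wf(),telemetry.current_torque(),telemetry.current_t())
E
python3 push2.py -1.5 12
```

```text
[] [0.5 0.7 0.2]
0.47 41 302.8536585365854 200.26829268292684
0.025094836168731892 [-0.7 -0.6  0.6] [-0.13537837  0.05274826  0.02860318] 47.2667
start [-0.0002 -0.0923  0.0396] F [-0.8 -0.5  0.6] M [-0.12  0.08  0.03] 47.27
raised [-0.0002 -0.0923  0.0395] F [-0.8  0.   1.5] M [-0.07  0.07 -0.03] 47.52
True [ 0.0001 -0.0858  0.0405] F [-0.4  2.2  5. ] M [0.27 0.02 0.02] 48.04
```

Run:
```python
from h import *
o=[]
for c in("scene","top"):
    im=vision.snapshot(c); a=project([at(S-.02*sy,.06)],c)[0].astype(int)
    o.append(cv2.resize(im[a[1]-35:a[1]+35,a[0]-28:a[0]+28],None,fx=7,fy=7,interpolation=2)[:,:,::-1])
    f=lambda P,z:((project([at(P,z)],c)[0]-a+[28,35]+.5)*7).round()
    print(c,"knob",f(S-.0858*sy,.06),"exp tip",f(S+.04*sy,.06),"hole-",f(S-.044*sy,.06),"rollertop -/+",f(S-.028*sy,.085),f(S+.028*sy,.085))
cv2.imwrite("pics/stuck.png",np.hstack(o)); print(telemetry.current_t())
```

```text
scene knob [ 73. 307.] exp tip [319. 205.] hole- [157. 272.] rollertop -/+ [189. 216.] [299. 171.]
top knob [355. 221.] exp tip [ 65. 278.] hole- [259. 240.] rollertop -/+ [222. 238.] [ 90. 264.]
48.1417
```

View pics/stuck.png

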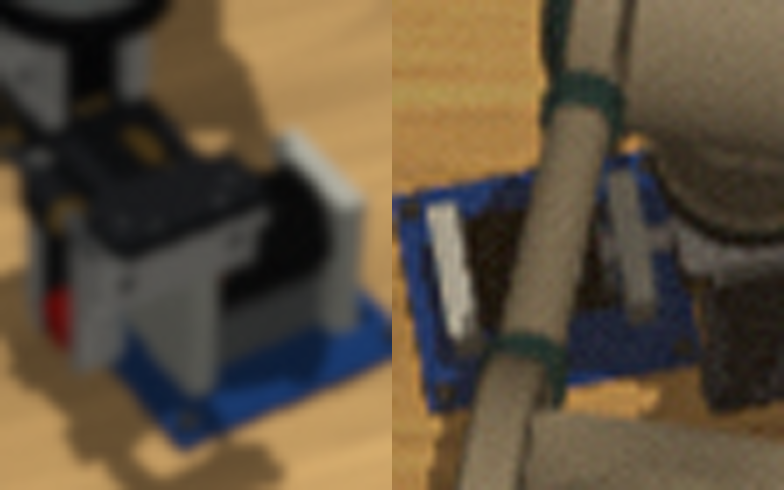

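The roller lies properly between the cheeks, against the far one. The knob's red shows at crop (60,312) behind the finger, so the tip should be at the far cheek's hole. There's almost no sideways load, only upward. I'll relieve it vertically and push on with a higher guard.

```bash
python3 push2.py 0.5 25
```

```text
start [ 0.0001 -0.0858  0.0404] F [1.  2.4 6.2] M [ 0.38 -0.09 -0.01] 48.14
raised [ 0.0001 -0.0854  0.0411] F [-0.   0.8 -0.2] M [-0.03 -0.17 -0.03] 48.41
True [-0.0001 -0.0584  0.0422] F [-1.  -1.8  1.3] M [-0.39 -0.06 -0.02] 49.36
```

```bash
python3 push2.py 1 30; python3 push2.py 0 30
python3 - <<'E'
from h import *
for c in("scene","top"):
    vision.snapshot(c); print(c,[(t,np.round(d["at"],4),round(d["score"],2)) for t in("axle","axle_tip","roller") for d in models.mark_of(t,c)[:2]])
print("home",S,"tip",S+.07*sy)
E
```

```text
start [-0.0001 -0.0584  0.0422] F [-1.  -1.8  1.3] M [-0.39 -0.06 -0.02] 49.36
raised [-0.0001 -0.0583  0.0422] F [-1.3 -3.3  1.9] M [-0.59  0.19  0.  ] 49.61
False [-0.0001 -0.0579  0.0426] F [ -3.9 -26.9  -2.2] M [-4.88  0.67 -0.17] 50.06
start [-0.0001 -0.0579  0.0426] F [ -3.9 -26.9  -2.2] M [-4.88  0.67 -0.17] 50.06
raised [-0.0001 -0.0583  0.042 ] F [-3.4 -2.9  7.2] M [-0.61  0.39 -0.08] 50.71
False [-0.     -0.058   0.0424] F [ -5.4 -26.5   2.7] M [-4.78  0.89 -0.09] 51.14
scene [('roller', array([0.6939, 0.3086, 0.028 ]), 0.61), ('roller', array([0.5806, 0.0325, 0.0551]), 0.57)]
top [('axle_tip', array([ 0.5683, -0.3566,  0.0043]), 0.45), ('roller', array([0.4514, 0.3811, 0.0245]), 0.9), ('roller', array([0.6919, 0.3111, 0.0267]), 0.79)]
home [0.586  0.0262] tip [0.57360407 0.09509369]
```

It's a firm stop at -58 mm, against a nominal home of -56 ± 2, and it holds 27 N. I'll let go, rise clear and check with the cameras.

Run:
```python
from h import *
y=-.0583; r.move_l(at(S+y*sy,.0415),vel=.05); gripper_to(.05,40)
r.move_l(at(S+y*sy,.13),vel=.15); r.move_to(at(S-.24*sy-.15*sx,.22),telemetry.current_tool_rot())
for c in("scene","top"):
    im=vision.snapshot(c); cv2.imwrite(f"pics/fin_{c}.png",im[:,:,::-1])
    print(c,[(t,np.round(d["at"],4),round(d["score"],2)) for t in("axle","axle_tip","stand_axis") for d in models.mark_of(t,c)[:2]])
    f=lambda P,z:project([at(P,z)],c)[0].round(1)
    hsv=cv2.cvtColor(im,cv2.COLOR_RGB2HSV); a=f(S-.056*sy,.06).astype(int)
    m=((hsv[...,0]<6)|(hsv[...,0]>172))&(hsv[...,1]>170)&(hsv[...,2]>60); w=np.zeros_like(m); w[a[1]-15:a[1]+15,a[0]-15:a[0]+15]=1
    v,u=np.nonzero(m&w); print("red n",len(u),u.mean(),v.mean(),u.min(),u.max(),v.min(),v.max())
    print("exp knob centre",a,"ends",f(S-.068*sy,.06),f(S-.044*sy,.06),"tip",f(S+.07*sy,.06))
print(telemetry.current_t())
```

```text
scene [('axle', array([0.5891, 0.0248, 0.0556]), 0.63), ('axle', array([ 0.7451,  0.0349, -0.0014]), 0.56), ('stand_axis', array([0.586 , 0.0249, 0.0569]), 0.8)]
red n 62 314.9193548387097 195.2258064516129 311 319 191 199
exp knob centre [314 194] ends [311.  196.3] [317.9 193.4] tip [349.  180.5]
top [('stand_axis', array([0.586 , 0.0276, 0.0609]), 0.55), ('stand_axis', array([ 0.6164, -0.1227, -0.0034]), 0.38)]
red n 53 331.8301886792453 188.32075471698113 328 335 185 192
exp knob centre [332 188] ends [336.4 187.2] [328.5 188.8] tip [290.9 196.1]
54.625
```

Run:
```python
from h import *
r.hold(.3); print(r.sign_off())
```

```text
the job is handed in; nothing more can be done
None
```

I handed the job in at about 55 s of the 72 s: the roller lies in the cradle and the axle went in from the pliers side to a firm 27 N stop, about 2 mm short of my nominal (within measuring error), with the knob at its home spot in both cameras; I did not re-measure the bottle, jars, tin, pliers and sanding block afterwards.

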